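# Bring the red ink to the pointer on a sprung carousel and hold it

## Robot

A 6-joint arm with a two-finger parallel gripper is mounted at the origin on the work surface. World frame = base frame: x ahead of the robot, y to its left, z up, the work surface at z = 0. Lengths are in m, angles in rad, forces in N, time in s.
With the tool pointing down it reaches from about 0.275 to 0.85 m from the base axis. Payload 19 kg.
Tool frame: the origin (TCP) lies between the finger pads; the fingertips stand 11 mm ahead of it and the grasp point (between the pads) lies 8 mm behind it (arm.tip_extent is the distance from the TCP to the fingertips, in m); z points along the fingers, y is the direction in which the jaws open and shut (so a half turn about z gives the same grasp; the last joint's range is limited). The gripper opens to 85 mm and grips with 20 to 120 N. Pads are 22 mm wide; open, the fingers measure 114 mm over their backs; the gripper's body (76 mm by 85 mm) begins 54 mm behind the grasp point. The pads swing forward as they close: fully open they stand 13 mm farther back than shut.
Start: joints at [1.105, 0.15, 1.437, -0, 1.554, -0.134], TCP at [0.187, 0.544, 0.242] pointing down, gripper open.
Joint ranges: [-2.8, 2.8], [-0.68, 2.1], [0.12, 2.68], [-1.39, 4.53], [0.16, 2.79], [-2.81, 2.81]. Speed limits (rad/s): [1.89, 1.89, 2.22, 3.01, 3.01, 3.01].

## Interface

Orientations are given as [roll, pitch, yaw] about the fixed x, y, z axes, in that order (R = Rz(yaw) Ry(pitch) Rx(roll)).
In Python, from cell import arm gives the robot as it stands.
- The arm moves only by the tool drive_tool, never from a script. Its argument "commands" is a list of rows, each a list of 7 numbers: the turn, a rotation vector about the tool's x, y, z in degrees, then the shift along the tool's x, y, z in mm, then the finger opening in mm, from 0 to 85.4. A call has 1 to 8 rows; each row shifts and turns the commanded pose from where the row before left it, along the tool's axes as they then stand; what a row does not reach is not made up. A row lasts 1/10 s, in which the tool goes at most 50 mm and 8.59 degrees, less where a joint would pass 70% of its speed; a pose out of reach is approached as far as the arm can. A call is refused whole if a number of a shift passes 50 or a number of a turn 8.59, either way. A call with a gripper value outside its range is refused whole. The fingers move at their own pace and stop on an object; the grip force is fixed at half the most. Time passes only in rows, so rows that do not move let the fingers close. It gives the time, the measured TCP pose, the force and the opening at its end, in the units of the state.
- arm.get_obs(): the state, without advancing time (a new reading comes with each control period).
- arm.read_camera(name): name is "scene" or "top" or "wrist"; returns a dict with "img" (420x560x3 uint8, red, green, blue), "vfov" (degrees; the focal length in pixels is half the picture's height over the tangent of half this angle, whatever the lens; pixels are square), "cx", "cy" (the principal point, pixels), "dist_coeffs" ([k1, k2, p1, p2, k3] as OpenCV has them; the pictures are not rectified), "extrinsics" (4x4, takes a point from camera to world coordinates). Camera axes: x right, y down, z forward; pixel columns grow to the right and rows downward; lengths in m; the calibration is good to about 2 mm. A picture is of the moment at which its call begins. There is no depth.
- arm.hand_in(): hands the job in, once; it reports no verdict.
The state is a dict: "clock": time; "joints": joint angles; "qvel": joint speeds; "tau": joint torques, N m; "tool_pos": TCP position; "eef_rot": TCP orientation; "contact_force": force on the tool from outside, world axes, zero at the start; "moment": the same for the moment, N m; "gripper_width": finger opening in m.
Only numpy, scipy, OpenCV 4.12 (cv2) and the standard library are available. Lean on these libraries where they do the work, as an engineer would, in place of code of your own. Each camera call takes 0.05 s, during which the arm holds its last target.

## Task

Take the black bar handle on top of the stamp-ink carousel and turn it until the bottle with the red cap stands squarely in front of the yellow pointer. A spring swings the carousel back when it is let go, so finish while still gripping the handle, holding the carousel still with the red bottle at the pointer. Keep all the bottles upright in their cups, and do not disturb the stapler, ink pad and tape roll on the counter around it.

Things in the scene. Friction and masses are not known exactly. Their poses are not given: they have to be found in the camera images.
- axis_top (a point): point on the carousel's vertical turning axis at half the height of its top handle, 157 mm above the counter. The fixed black foot (280 mm diameter) differs in place and yaw from start to start; z is up, -x is the foot's front.
- handle (a point): black bar handle on top of the carousel's 18 mm centre column: 70 mm long (its x axis), 14 mm thick (its y axis), 34 mm high; origin at its centre, on the turning axis, 157 mm above the counter, so it spans 140 to 174 mm. It turns with the carousel. The bottles' tops are at 110 mm, the stamps' at 100 mm.
- carousel (a joint): angle of the turntable (wooden disc, 256 mm diameter, top 34 mm above the counter), rad, positive anticlockwise seen from above; 0 at its rest position, where every start begins. A spring in the hub pulls it back to 0 with about 0.05 N m per rad; stops at -1.8 and 1.8. Red bottle to pointer needs a turn of about 0.4 to 1.5 rad, either way, less than 1.8.
- pointer_tip (a point): tip of the yellow cone pointer (cone 36 mm long, on a post 95 mm high in all) clamped at the rim of the foot, near its front but at a varying angle; the tip lies 132 mm from the turning axis, 80 mm above the counter, and the cone points (x axis of this frame) level at the turning axis. The place in front of the pointer is on the line from this tip to the turning axis, 32 mm inward from the tip. The pointer is fixed.
- red_bottle_center (a point): centre (half-way up) of the loose ink bottle with red cap and red band (the one wanted): white round bottle, 36 mm diameter, 76 mm tall, about 60 g, standing in one of the carousel's cups (cups 45 mm outside diameter, 34 mm deep) with its axis 100 mm from the carousel's axis; z axis up
- blue_bottle_center (a point): centre (half-way up) of the loose ink bottle with blue cap and blue band: white round bottle, 36 mm diameter, 76 mm tall, about 60 g, standing in one of the carousel's cups (cups 45 mm outside diameter, 34 mm deep) with its axis 100 mm from the carousel's axis; z axis up
- green_bottle_center (a point): centre (half-way up) of the loose ink bottle with green cap and green band: white round bottle, 36 mm diameter, 76 mm tall, about 60 g, standing in one of the carousel's cups (cups 45 mm outside diameter, 34 mm deep) with its axis 100 mm from the carousel's axis; z axis up
- black_bottle_center (a point): centre (half-way up) of the loose ink bottle with black cap and black band: white round bottle, 36 mm diameter, 76 mm tall, about 60 g, standing in one of the carousel's cups (cups 45 mm outside diameter, 34 mm deep) with its axis 100 mm from the carousel's axis; z axis up
- stapler_mid (a point): loose blue stapler on the counter, 120 x 34 x 45 mm; point 12 mm above its underside; x axis along it. Leave alone.
- ink_pad_mid (a point): loose steel ink pad lying on the counter, 75 x 110 x 16 mm; point 12 mm above its underside. Leave alone.
- tape_roll_mid (a point): loose amber tape roll lying on the counter, 76 mm outside diameter, 24 mm high; point at its centre. Leave alone.
Mind the look-alikes: they are no part of the job. There is more than one size of the part that bears pointer_tip; the job needs the smaller.

How it is judged:
At the end, for the whole second after the job is handed in: Red bottle's centre within 10 mm sideways of the pointer's line and 45 mm of its tip; carousel turned over 0.2 rad off rest and still (under 0.06 rad/s); gripper still at the bar handle (within 50 mm), fingers pressing on it over 1 N; bottles upright (0.15 rad) and seated in their cups (y of red_bottle_center in the frame of pointer_tip between -0.01 and 0.01 m and horizontal distance between red_bottle_center and pointer_tip below 0.045 m and (value of joint carousel above 0.2 rad or value of joint carousel below -0.2 rad) and velocity of joint carousel between -0.06 and 0.06 rad/s and distance between the grasp point and handle below 0.05 m and contact force between the fingers and carousel above 1 N and angle between each of red_bottle_center, blue_bottle_center, green_bottle_center, black_bottle_center's own z axis and vertical below 0.15 rad and z of each of red_bottle_center, blue_bottle_center, green_bottle_center, black_bottle_center in the frame of axis_top below -0.075 m); the arm keeps its last pose, push and grip.
It fails at once if a bottle is tipped or lifted out of its cup (angle between any of red_bottle_center, blue_bottle_center, green_bottle_center, black_bottle_center's own z axis and vertical above 0.5 rad or z of any of red_bottle_center, blue_bottle_center, green_bottle_center, black_bottle_center in the frame of axis_top above -0.06 m).
It fails at once if the stapler, ink pad or tape roll is shifted by more than 20 mm (distance of any of stapler_mid, ink_pad_mid, tape_roll_mid from where it was at the start of the episode above 0.02 m).
It also fails if it takes over 32 s, if anything falls off the work surface, if the arm or the gripper's body presses on something with over 40 N, if the wrist force passes 120 N, or if a joint passes its speed limit or range.

## Working session

There is one attempt and no reset: what is moved stays moved. The work goes in short steps, Python scripts to look and compute and a tool call to move; the robot and the scene stay as the last step left them, time stands still between calls to the robot, and variables do not carry over. Pictures are saved under pics/ and viewed, and the job is handed in when it is done.

Besides the shell and the picture viewer there is one more tool, called after "Call:" as a command line: name --pt "numbers of a row" for each row, then --argument value for the rest. drive_tool: Moves the arm, as the interface text tells. Its arguments: {"type":"object","properties":{"commands":{"type":"array","items":{"type":"array","items":{"type":"number"}}}},"required":["commands"]}

```bash
ls; mkdir -p pics; python3 - <<'E'
from cell import arm
import cv2,pickle
d={}
for n in ["scene","top","wrist"]:
    c=arm.read_camera(n); d[n]=c
    cv2.imwrite(f"pics/{n}0.png",c["img"][:,:,::-1])
    print(n,c["vfov"],c["cx"],c["cy"],c["dist_coeffs"],c["extrinsics"])
pickle.dump(d,open("cam0.pkl","wb"))
print(arm.get_obs())
E
```

```text
pics
scene 52.089423153948005 277.44213687506 206.01851624984423 [-0.04302985  0.          0.          0.          0.        ] [[ 5.73309788e-01  6.02650844e-01 -5.55092647e-01  1.08966465e+00]
 [ 8.19338630e-01 -4.21431916e-01  3.88689272e-01 -2.75522453e-01]
 [ 3.10160553e-04 -6.77648213e-01 -7.35386159e-01  7.62747571e-01]
 [ 0.00000000e+00  0.00000000e+00  0.00000000e+00  1.00000000e+00]]
top 42.50505984611707 281.87445252567244 206.4447390728485 [0.00751367 0.         0.         0.         0.        ] [[ 0.12178752 -0.96876054  0.21603427  0.36086176]
 [-0.99254097 -0.12007163  0.02110055  0.03810737]
 [ 0.0054982  -0.21699265 -0.97615775  1.29886335]
 [ 0.          0.          0.          1.        ]]
wrist 70.20990002833727 281.3471180477634 213.2748037578928 [-0.01257619  0.          0.          0.          0.        ] [[ 0.32698843  0.9089847   0.25850605  0.12246213]
 [ 0.94502732 -0.31411556 -0.09085577  0.5661577 ]
 [-0.00138573  0.27400407 -0.96172753  0.37285769]
 [ 0.          0.          0.          1.        ]]
{'clock': 0.15, 'joints': array([ 1.10503017e+00,  1.50866023e-01,  1.43785820e+00,  1.10424021e-05,
        1.55378186e+00, -1.33972871e-01]), 'qvel': array([-0.00047548,  0.00043264, -0.00092213,  0.00039367, -0.00162811,
        0.00032391]), 'tau': array([ 1.79455466e-03, -7.13381696e+01, -5.71036398e+01, -2.55902287e-04,
        7.12224064e-03,  1.32028293e-05]), 'tool_pos': array([0.18722306, 0.54348478, 0.24182983]), 'eef_rot': array([-3.14068889e+00, -1.32949889e-04,  2.80979912e+00]), 'contact_force': array([-0.19838143, -0.29140992,  0.39795755]), 'moment': array([ 0.03209496, -0.01668264, -0.00278764]), 'gripper_width': 0.08577637616248172}
```

View pics/top0.png

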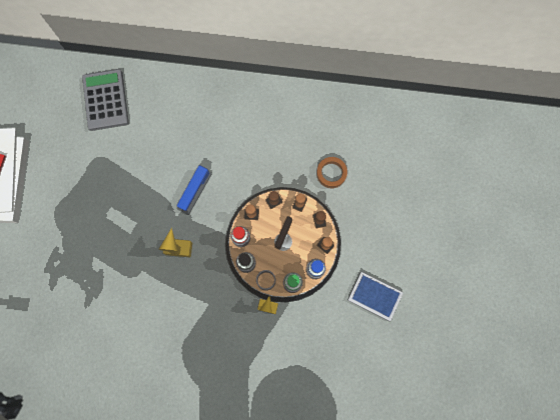

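View pics/scene0.png

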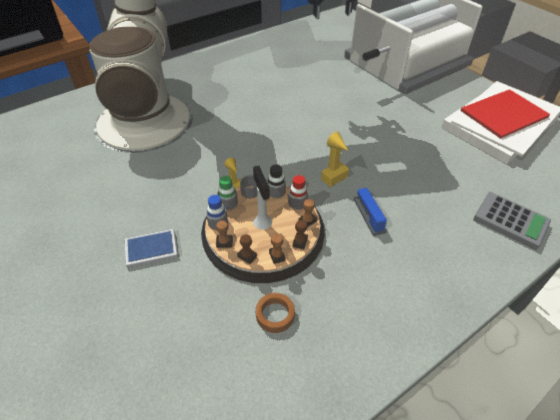

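The top view shows the carousel at about (283,244), the bar handle at (284,232), the red cap at (239,234) and the small yellow pointer at the foot's rim near (268,305). The bigger look-alike is free-standing at (172,243). Next I'll enlarge the view and measure.

```bash
cat > h.py <<'E'
import numpy as np,cv2
def K(c):
    f=c["img"].shape[0]/2/np.tan(np.radians(c["vfov"]/2))
    return np.array([[f,0,c["cx"]],[0,f,c["cy"]],[0,0,1]])
def ray(c,p):
    n=cv2.undistortPoints(np.array([[p]],float),K(c),np.array(c["dist_coeffs"]))[0,0]
    E=np.array(c["extrinsics"]);return E[:3,3],E[:3,:3]@np.array([n[0],n[1],1])
def onz(c,p,z):
    o,d=ray(c,p);return o+d*(z-o[2])/d[2]
def proj(c,P):
    E=np.linalg.inv(np.array(c["extrinsics"]));r=cv2.Rodrigues(E[:3,:3])[0]
    return cv2.projectPoints(np.array(P,float).reshape(-1,3),r,E[:3,3],K(c),np.array(c["dist_coeffs"]))[0][:,0]
def tri(c1,p1,c2,p2):
    o,d=ray(c1,p1);q,e=ray(c2,p2);s=np.linalg.lstsq(np.c_[d,-e],q-o,rcond=None)[0]
    a=o+s[0]*d;b=q+s[1]*e;return (a+b)/2,np.linalg.norm(a-b)
E
python3 - <<'E'
import pickle,cv2
d=pickle.load(open("cam0.pkl","rb"))
t=d["top"]["img"][175:325,210:360,::-1];cv2.imwrite("pics/topz.png",cv2.resize(t,(600,600),interpolation=cv2.INTER_CUBIC))
t=d["scene"]["img"][145:285,190:340,::-1];cv2.imwrite("pics/scenez.png",cv2.resize(t,(600,560),interpolation=cv2.INTER_CUBIC))
E
```

```text
(no output)
```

View pics/topz.png

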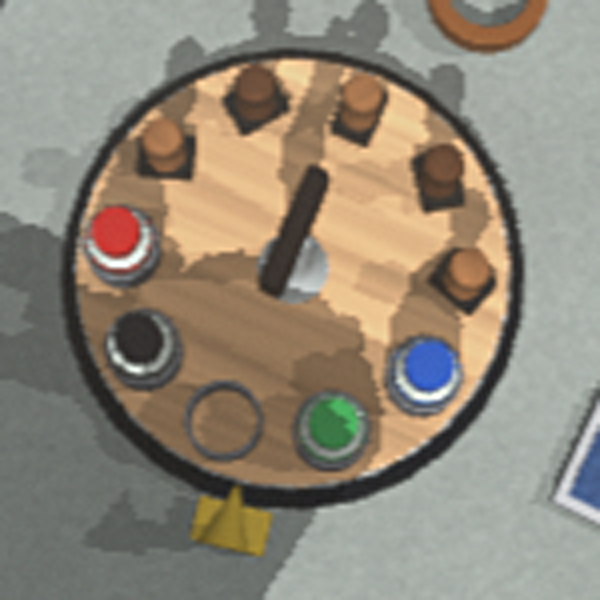

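View pics/scenez.png

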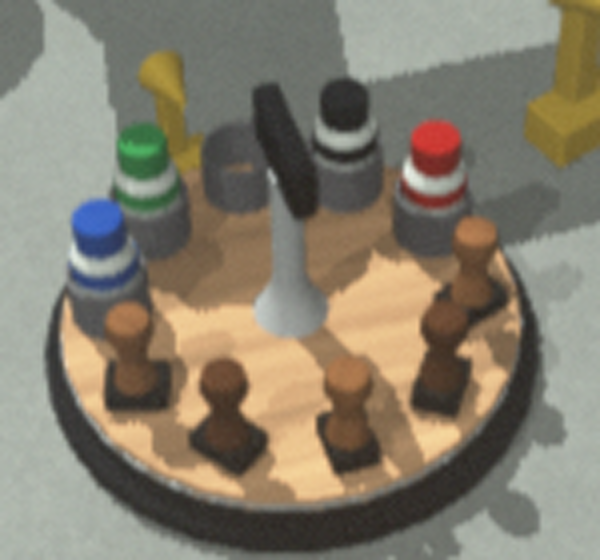

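View pics/wrist0.png

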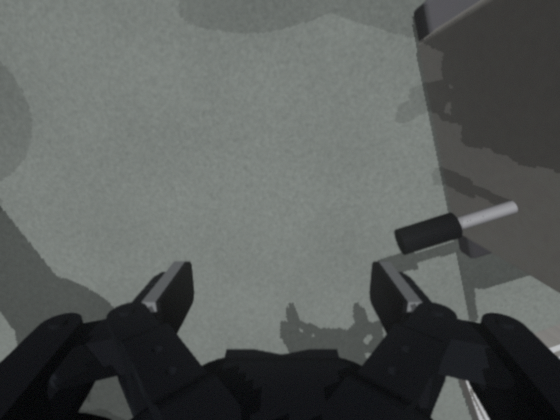

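The zooms show the handle bar as a clean dark blob. The pointer tip is at about top (269.2,297). The caps are clear red, blue and green blobs.

```bash
cat > m.py <<'E'
import pickle,cv2,numpy as np
from h import *
d=pickle.load(open("cam0.pkl","rb"));t=d["top"];s=d["scene"]
def blobs(c,lo,hi,roi,n=3):
    hsv=cv2.cvtColor(c["img"],cv2.COLOR_RGB2HSV);m=cv2.inRange(hsv,lo,hi)
    z=np.zeros_like(m);x0,y0,x1,y1=roi;z[y0:y1,x0:x1]=m[y0:y1,x0:x1]
    N,l,st,ce=cv2.connectedComponentsWithStats(z)
    o=np.argsort(-st[1:,4])[:n]+1
    return [(st[i].tolist(),ce[i],l==i) for i in o]
if __name__=="__main__":
    R=(225,185,345,320)
    for nm,lo,hi in [("red",(0,170,90),(6,255,255)),("blue",(105,140,90),(125,255,255)),("green",(50,110,50),(85,255,255)),("dark",(0,0,0),(180,140,62))]:
        for b in blobs(t,lo,hi,R): print(nm,b[0],b[1],onz(t,b[1],.110)[:2])
    # handle
    for c,nm,roi,lo in [(t,"top",(270,212,300,252),0),(s,"scene",(250,162,272,202),0)]:
        for b in blobs(c,(0,0,0),(180,255,75),roi,1):
            ys,xs=np.nonzero(b[2]);r=cv2.minAreaRect(np.c_[xs,ys].astype(np.float32));print(nm,b[0],b[1],r)
            print(cv2.boxPoints(r)); 
            if nm=="top": print([onz(t,p,.174) for p in cv2.boxPoints(r)])
    print("tip",onz(t,(269.2,297),.08))
    # silver disc / wood disc outline on z=.034
    hsv=cv2.cvtColor(t["img"],cv2.COLOR_RGB2HSV)
    m=cv2.inRange(t["img"],(0,0,0),(60,60,60));z=np.zeros_like(m);z[180:310,220:350]=m[180:310,220:350]
    cs=max(cv2.findContours(z,cv2.RETR_EXTERNAL,cv2.CHAIN_APPROX_NONE)[0],key=len)
    e=cv2.fitEllipse(cv2.convexHull(cs));print("foot",e)
    for zz in(.0,.017,.034):print(zz,onz(t,e[0],zz))
E
python3 m.py
```

```text
red [234, 227, 11, 12, 101] [238.52475248 232.30693069] [0.55341646 0.15257558]
blue [312, 261, 11, 12, 106] [316.9245283  266.03773585] [ 0.50003098 -0.02916625]
green [288, 275, 11, 12, 107] [293.03738318 280.35514019] [0.46247487 0.01937121]
dark [225, 187, 116, 115, 907] [278.52701213 259.86659316] [0.50318974 0.05642842]
dark [275, 217, 17, 32, 169] [282.71005917 233.27218935] [0.56334431 0.0544886 ]
dark [239, 253, 12, 13, 107] [244.21495327 259.1682243 ] [0.49545595 0.13176087]
top [275, 217, 17, 32, 204] [282.83333333 232.96078431] ((282.82476806640625, 232.42831420898438), (6.562970161437988, 33.23555374145508), 22.2490234375)
[[273.49557 246.56638]
 [286.07962 215.8053 ]
 [292.15396 218.29025]
 [279.56992 249.05133]]
[array([0.52200442, 0.06937021, 0.174     ]), array([0.59067064, 0.05106665, 0.174     ]), array([0.58690928, 0.03761467, 0.174     ]), array([0.51835551, 0.05607058, 0.174     ])]
scene [253, 166, 19, 34, 336] [261.17857143 182.25892857] ((262.3999938964844, 181.3000030517578), (33.98823165893555, 14.758047103881836), 63.43495178222656)
[[248.19998 169.40001]
 [261.4     162.8    ]
 [276.6     193.2    ]
 [263.4     199.8    ]]
tip [0.42193045 0.06730812 0.08      ]
foot ((282.5090026855469, 244.3189697265625), (113.9631118774414, 114.54560852050781), 65.4744873046875)
0.0 [0.55506323 0.0531901  0.        ]
0.017 [0.55252145 0.05299269 0.017     ]
0.034 [0.54997967 0.05279528 0.034     ]
```

```bash
cat > f.py <<'E'
import numpy as np
from scipy.optimize import least_squares
P=np.array([[.5534,.1526],[.5000,-.0292],[.4625,.0194],[.4955,.1318]]);tip=np.array([.4219,.0673])
c=least_squares(lambda c:np.linalg.norm(P-c,axis=1)-.1,[.55,.05]);print(c.x,c.fun)
for C in (c.x,np.array([.5545,.0535]),np.array([.5525,.053])):
    a=lambda p:np.arctan2(*(p-C)[::-1])
    dl=(a(tip)-a(P[0])+np.pi)%(2*np.pi)-np.pi
    print(C,np.linalg.norm(tip-C),"turn",dl,[round(np.degrees(a(p)),1) for p in P])
E
python3 f.py;python3 - <<'E'
import numpy as np
a=np.array([.52200,.06937]);b=np.array([.59067,.05107]);a2=np.array([.51836,.05607]);b2=np.array([.58691,.03761])
v=(b-a)+(b2-a2);print("handle yaw",np.degrees(np.arctan2(v[1],v[0])))
E
```

```text
[0.55686925 0.05281071] [-1.50423557e-04 -2.00860885e-04  1.09094202e-04  2.74587925e-05]
[0.55686925 0.05281071] 0.1357447518475509 turn 1.4291016263950693 [np.float64(92.0), np.float64(-124.7), np.float64(-160.5), np.float64(127.8)]
[0.5545 0.0535] 0.1333161655614202 turn 1.4559978005605405 [np.float64(90.6), np.float64(-123.4), np.float64(-159.7), np.float64(127.0)]
[0.5525 0.053 ] 0.1313805541166576 turn 1.4707720441850158 [np.float64(89.5), np.float64(-122.6), np.float64(-159.5), np.float64(125.9)]
handle yaw -14.996887945244097
```

Estimates: axis at about (0.5545, 0.053), handle yaw about −15°, red bottle at 91° and pointer at 174°. That needs a turn of about +82° (1.44 rad). The bottle spacing (36°) and the tip radius (133 mm against 132 mm) both agree. I'll go above the handle and choose tool yaw −15°, because it leaves joint 6 enough range.

Call:
drive_tool --pt "0 0 8 -31.7 -21.5 0 85"

```text
clock: 0.25
tool_pos: [0.2089, 0.5142, 0.2415]
eef_rot: [-3.141, -0.001, 2.673]
contact_force: [2.1, 0.6, 0.5]
gripper_width: 0.0851
```

Call:
drive_tool --pt "0 0 0 -34.4 -16.9 0 85" --pt "0 0 0 -34.4 -16.9 0 85" --pt "0 0 0 -34.4 -16.9 0 85" --pt "0 0 0 -34.4 -16.9 0 85" --pt "0 0 0 -34.4 -16.9 0 85" --pt "0 0 0 -34.4 -16.9 0 85" --pt "0 0 0 -34.4 -16.9 0 85"

```text
clock: 0.95
tool_pos: [0.3717, 0.2968, 0.2422]
eef_rot: [-3.141, -0.0, 2.67]
contact_force: [0.4, 0.3, -0.2]
gripper_width: 0.085
```

Call:
drive_tool --pt "0 0 0 -34.4 -16.9 0 85" --pt "0 0 0 -34.4 -16.9 0 85" --pt "0 0 0 -34.4 -16.9 0 85" --pt "0 0 0 -34.4 -16.9 0 85" --pt "0 0 0 -34.4 -16.9 0 85" --pt "0 0 0 -34.4 -16.9 0 85" --pt "0 0 0 -34.4 -16.9 0 85" --pt "0 0 0 -34.4 -16.9 0 85"

```text
clock: 1.75
tool_pos: [0.5555, 0.0513, 0.2421]
eef_rot: [-3.141, -0.0, 2.67]
contact_force: [0.3, 0.4, 0.1]
gripper_width: 0.0849
```

Call:
drive_tool --pt "0 0 8.4 0 0 0 85" --pt "0 0 8.4 0 0 0 85" --pt "0 0 8.4 0 0 0 85" --pt "0 0 8.4 0 0 0 85" --pt "0 0 8.4 0 0 0 85" --pt "0 0 8.4 0 0 0 85" --pt "0 0 8.4 0 0 0 85" --pt "0 0 8.4 0 0 0 85"

```text
clock: 2.55
tool_pos: [0.5548, 0.0528, 0.2421]
eef_rot: [-3.141, 0.0, 1.491]
contact_force: [-0.5, 0.1, -0.6]
gripper_width: 0.0849
```

Call:
drive_tool --pt "0 0 8.4 0 0 0 85" --pt "0 0 8.4 0 0 0 85" --pt "0 0 8.4 0 0 0 85" --pt "0 0 8.4 0 0 0 85" --pt "0 0 8.4 0 0 0 85" --pt "0 0 8.4 0 0 0 85" --pt "0 0 8.4 0 0 0 85" --pt "0 0 8.4 0 0 0 85"

```text
clock: 3.35
tool_pos: [0.5548, 0.0528, 0.2421]
eef_rot: [-3.141, 0.001, 0.318]
contact_force: [0.1, 0.3, 0.6]
gripper_width: 0.0849
```

Call:
drive_tool --pt "0 0 8.4 0 0 0 85" --pt "0 0 8.4 0 0 0 85" --pt "0 0 8.4 0 0 0 85" --pt "0 0 8.4 0 0 0 85" --pt "0 0 0 0 0 0 85"

```text
clock: 3.85
tool_pos: [0.5548, 0.0528, 0.2421]
eef_rot: [3.141, 0.0, -0.265]
contact_force: [-1.4, 0.0, 0.2]
gripper_width: 0.0855
```

```bash
python3 - <<'E'
from cell import arm
import cv2
for n in ["wrist","scene"]:
    cv2.imwrite(f"pics/{n}1.png",arm.read_camera(n)["img"][:,:,::-1])
print(arm.get_obs()["joints"])
E
```

```text
[-4.33894893e-02  1.13817914e-01  1.47889513e+00 -1.23434661e-04
  1.54916035e+00  1.78477366e+00]
```

View pics/wrist1.png

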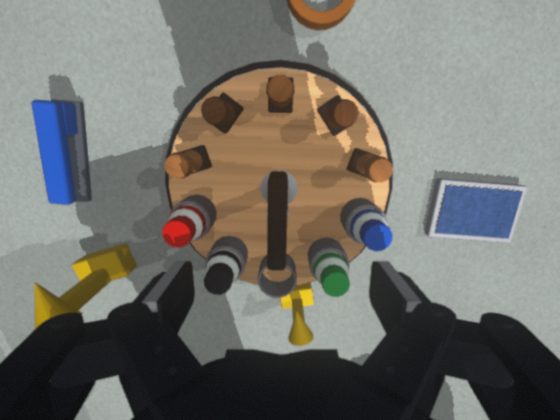

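View pics/scene1.png

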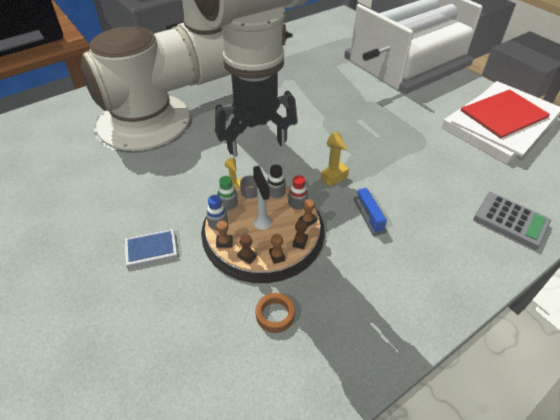

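```bash
cat > w.py <<'E'
from cell import arm
from h import *
import sys
o=arm.get_obs();s=arm.read_camera("scene");w=arm.read_camera("wrist")
p=o["tool_pos"];print(p,o["eef_rot"])
print("scene proj TCP",proj(s,p),"handle",proj(s,[[.5545,.0535,.157]]))
h=np.array([[.5545,.0535,.174]]);v=np.array([np.cos(np.radians(-15)),np.sin(np.radians(-15)),0])*.035
print("wrist proj TCP",proj(w,p),"handle c/ends",proj(w,np.r_[h,h+v,h-v]))
E
python3 w.py
```

```text
[0.55481375 0.05274567 0.24217903] [ 3.14141245e+00  2.48130850e-04 -2.57364155e-01]
scene proj TCP [[257.32125421 148.63046327]] handle [[258.97138611 180.99699506]]
wrist proj TCP [[281.84341718 278.30098692]] handle c/ends [[280.71931024 232.38266712]
 [280.84386415 183.35209261]
 [280.60597461 277.13218747]]
```

```bash
python3 - <<'E'
import cv2
i=cv2.imread("pics/wrist1.png")[150:310,200:360]
cv2.imwrite("pics/wz1.png",cv2.resize(i,(600,600),interpolation=cv2.INTER_CUBIC))
E
```

```text
(no output)
```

View pics/wz1.png

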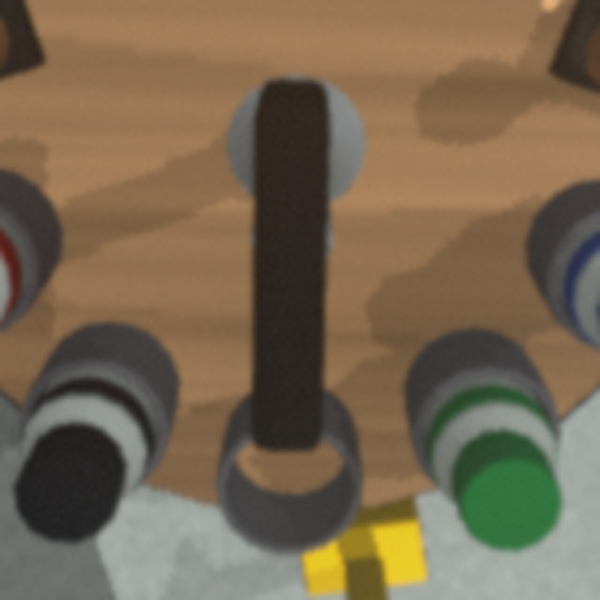

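```bash
python3 - <<'E'
from cell import arm
from h import *
from m import blobs
w=arm.read_camera("wrist")
c=[200,150];z=lambda x,y:(x/3.75+200-.37,y/3.75+150-.37)
cand=dict(barfarL=(z(256,448),.174),barfarR=(z(322,448),.174),barnearbottomL=(z(262,80),.14),barnearbottomR=(z(327,80),.14),
 cupc=(z(290,470),.068))
for k,(p,h) in cand.items(): print(k,np.round(onz(w,p,h),4))
E_=w["extrinsics"];print("cam",E_[:3,3])
C=[]
for nm,lo,hi,R in [("red",(0,170,90),(6,255,255),(150,200,230,260)),("blue",(105,140,90),(125,255,255),(350,210,400,260)),("green",(50,110,50),(85,255,255),(310,250,360,310)),("black",(0,0,0),(180,255,70),(200,258,238,300))]:
    b=blobs(w,lo,hi,R,1)[0];print(nm,b[0],b[1],onz(w,b[1],.11));C.append(onz(w,b[1],.11)[:2])
from scipy.optimize import least_squares
r=least_squares(lambda c:np.linalg.norm(np.array(C)-c,axis=1)-.1,[.55,.05]);print(r.x,r.fun)
i=w["img"][220:380,220:380,::-1];cv2.imwrite("pics/wz2.png",cv2.resize(i,(600,600),interpolation=cv2.INTER_CUBIC))
E
```

```text
barfarL [0.5294 0.0699 0.174 ]
barfarR [0.5261 0.0574 0.174 ]
barnearbottomL [0.5942 0.0521 0.14  ]
barnearbottomR [0.5907 0.039  0.14  ]
cupc [0.4702 0.0805 0.068 ]
cam [0.62263764 0.03505812 0.37329682]
red [163, 216, 31, 30, 711] [178.10407876 230.6511955 ] [0.55883492 0.15150455 0.11      ]
blue [364, 224, 28, 27, 560] [377.31964286 237.45357143] [ 0.50442913 -0.02695093  0.11      ]
green [322, 267, 26, 29, 550] [334.95818182 282.05818182] [0.46905814 0.02126224 0.11      ]
black [203, 263, 30, 31, 710] [217.67746479 278.10704225] [0.5027084  0.13114939 0.11      ]
[0.56445974 0.05223476] [-0.00057097 -0.00063175  0.00030335  0.00020353]
```

View pics/wz2.png

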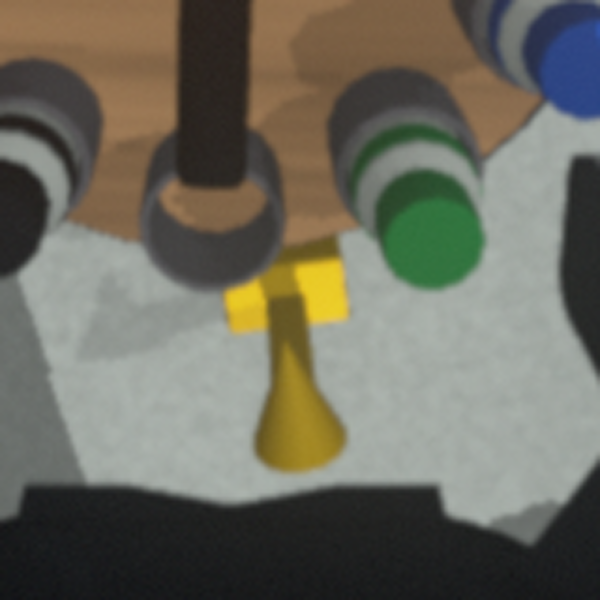

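The wrist view puts the axis at about (0.560, 0.0546) and the top view at (0.5545, 0.0535), with yaw near −15° in both. I'll take (0.557, 0.054) and correct it by force after gripping. Now I'll descend.

Call:
drive_tool --pt "0 0 0 2 -1.7 20 85" --pt "0 0 0 0 0 20 85" --pt "0 0 0 0 0 20 85" --pt "0 0 0 0 0 15 85" --pt "0 0 0 0 0 10 85" --pt "0 0 0 0 0 0 85"

```text
clock: 4.7
tool_pos: [0.5568, 0.0539, 0.1562]
eef_rot: [3.141, 0.002, -0.261]
contact_force: [0.2, -0.4, 0.2]
gripper_width: 0.0847
```

```bash
python3 - <<'E'
from cell import arm
import cv2
for n in ["wrist","scene"]:
    cv2.imwrite(f"pics/{n}2.png",arm.read_camera(n)["img"][:,:,::-1])
o=arm.get_obs();print(o["tool_pos"],o["eef_rot"],o["contact_force"],o["moment"])
E
```

```text
[0.55751475 0.05386161 0.15793308] [-3.14154026e+00 -5.99972504e-04 -2.61640569e-01] [0.49327096 0.62919267 0.70991437] [-0.00924417 -0.00836087  0.04386203]
```

View pics/wrist2.png

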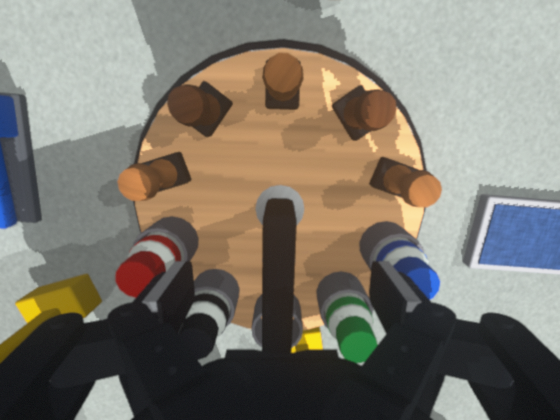

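View pics/scene2.png

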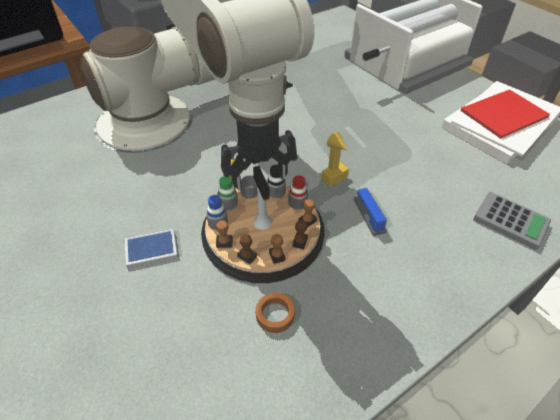

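The wrist picture shows the bar at column 278, midway between the fingers and clear of the bottles. Closing.

Call:
drive_tool --pt "0 0 0 0 0 0 30" --pt "0 0 0 0 0 0 25" --pt "0 0 0 0 0 0 20" --pt "0 0 0 0 0 0 10" --pt "0 0 0 0 0 0 0" --pt "0 0 0 0 0 0 0"

```text
clock: 5.4
tool_pos: [0.5576, 0.0553, 0.1577]
eef_rot: [-3.139, -0.001, -0.261]
contact_force: [2.8, 13.7, 2.7]
gripper_width: 0.013
```

Call:
drive_tool --pt "0 0 0 0 0 0 0" --pt "0 0 0 0 0 0 0" --pt "0 0 0 0 0 0 0"

```text
clock: 5.7
tool_pos: [0.5576, 0.0552, 0.1577]
eef_rot: [-3.139, -0.001, -0.261]
contact_force: [2.6, 13.0, 3.4]
gripper_width: 0.0134
```

```bash
python3 - <<'E'
from cell import arm
o=arm.get_obs();print(o["tool_pos"],o["eef_rot"],o["contact_force"],o["moment"],o["gripper_width"])
E
```

```text
[0.557609   0.05523944 0.15773865] [-3.13912740e+00 -6.55384353e-04 -2.61271673e-01] [ 2.55059216 12.96730442  3.42727903] [ 1.72721177 -0.38972982  0.0465302 ] 0.013429300818759414
```

Gripped, with 13 N lateral force. I'll relieve it by shifting towards the bar's true line.

Call:
drive_tool --pt "0 0 0 0 -1.5 0 0" --pt "0 0 0 0 0 0 0"

```text
clock: 5.9
tool_pos: [0.5576, 0.0554, 0.1577]
eef_rot: [3.141, -0.0, -0.262]
contact_force: [-2.7, 0.0, 6.1]
gripper_width: 0.013
```

Call:
drive_tool --pt "0 0 -5 0 0 0 0" --pt "0 0 -5 0 0 0 0" --pt "0 0 -5 0 0 0 0" --pt "0 0 -5 0 0 0 0" --pt "0 0 0 0 0 0 0"

```text
clock: 6.4
tool_pos: [0.5576, 0.0551, 0.1577]
eef_rot: [3.141, -0.0, 0.09]
contact_force: [-2.9, -2.2, 4.8]
gripper_width: 0.0132
```

Call:
drive_tool --pt "0 0 -5 0 0.2 0 0" --pt "0 0 -5 0 0 0 0" --pt "0 0 -5 0 0 0 0" --pt "0 0 -5 0 0 0 0" --pt "0 0 0 0 0 0 0"

```text
clock: 6.9
tool_pos: [0.5577, 0.0548, 0.1577]
eef_rot: [3.141, -0.0, 0.439]
contact_force: [-2.2, -2.4, 5.0]
gripper_width: 0.013
```

Call:
drive_tool --pt "0 0 -5 0 0 0 0" --pt "0 0 -5 0 0 0 0" --pt "0 0 -5 0 0 0 0" --pt "0 0 -5 0 0 0 0" --pt "0 0 0 0 0 0 0"

```text
clock: 7.4
tool_pos: [0.5579, 0.0546, 0.1577]
eef_rot: [3.14, 0.0, 0.787]
contact_force: [-1.0, -6.2, 4.6]
gripper_width: 0.013
```

Call:
drive_tool --pt "0 0 -5 0 0.4 0 0" --pt "0 0 -5 0 0.3 0 0" --pt "0 0 -5 0 0 0 0" --pt "0 0 -5 0 0 0 0" --pt "0 0 0 0 0 0 0" --pt "0 0 0 0 0 0 0"

```text
clock: 8.0
tool_pos: [0.5581, 0.0544, 0.1577]
eef_rot: [3.141, 0.0, 1.132]
contact_force: [-3.8, -2.2, 7.6]
gripper_width: 0.013
```

```bash
python3 - <<'E'
from cell import arm
import cv2,pickle
d={}
for n in ["wrist","scene","top"]:
    d[n]=arm.read_camera(n);cv2.imwrite(f"pics/{n}3.png",d[n]["img"][:,:,::-1])
pickle.dump(d,open("cam3.pkl","wb"))
cv2.imwrite("pics/t3z.png",cv2.resize(d["top"]["img"][175:325,210:360,::-1],(600,600),interpolation=cv2.INTER_CUBIC))
cv2.imwrite("pics/s3z.png",cv2.resize(d["scene"]["img"][145:285,190:340,::-1],(600,560),interpolation=cv2.INTER_CUBIC))
o=arm.get_obs();print(o["tool_pos"],o["eef_rot"],o["joints"])
E
```

```text
[0.55811112 0.05444287 0.15772688] [3.14126339e+00 3.95433682e-04 1.13143998e+00] [-3.98718453e-02  1.63959675e-01  1.59475433e+00 -5.01201344e-04
  1.38272913e+00  3.99578102e-01]
```

View pics/wrist3.png

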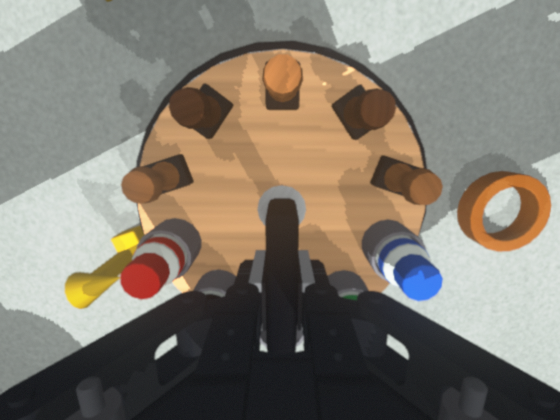

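View pics/s3z.png

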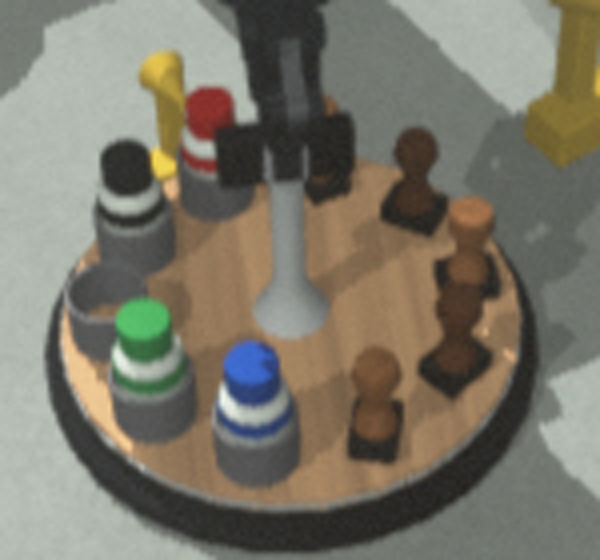

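View pics/t3z.png

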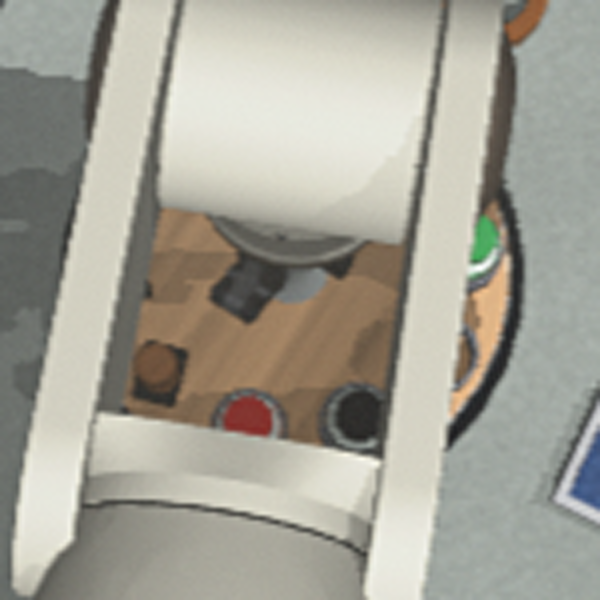

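```bash
cat > q.py <<'E'
import pickle,sys
from h import *
from m import blobs
d=pickle.load(open(sys.argv[1],"rb"))
for n,R in (("top",(255,265,290,300)),("scene",(225,160,262,195)),("wrist",(110,240,175,310))):
    b=blobs(d[n],(0,130,70),(7,255,255),R,2)
    for x in b[:2]: print(n,x[0],x[1],onz(d[n],x[1],.106))
for n,f in (("wrist",6),("scene",7)):
    i=d[n]["img"]; R=(60,215,200,330) if n=="wrist" else (215,145,265,205)
    x0,y0,x1,y1=R;cv2.imwrite(f"pics/z_{n}.png",cv2.resize(i[y0:y1,x0:x1,::-1],None,fx=5 if n=="wrist" else 10,fy=5 if n=="wrist" else 10,interpolation=cv2.INTER_CUBIC))
E
python3 q.py cam3.pkl
```

```text
top [266, 274, 12, 10, 83] [271.75903614 278.74698795] [0.46058836 0.06612942 0.106     ]
scene [237, 167, 11, 13, 112] [241.78571429 172.4375    ] [0.46430241 0.06478874 0.106     ]
scene [236, 183, 8, 5, 17] [239.70588235 185.35294118] [0.49679124 0.03937362 0.106     ]
wrist [121, 254, 48, 45, 1579] [144.38948702 275.64851172] [0.46349477 0.0698875  0.106     ]
wrist [146, 240, 29, 11, 110] [165.27272727 242.71818182] [0.48889648 0.08435905 0.106     ]
```

View pics/z_wrist.png

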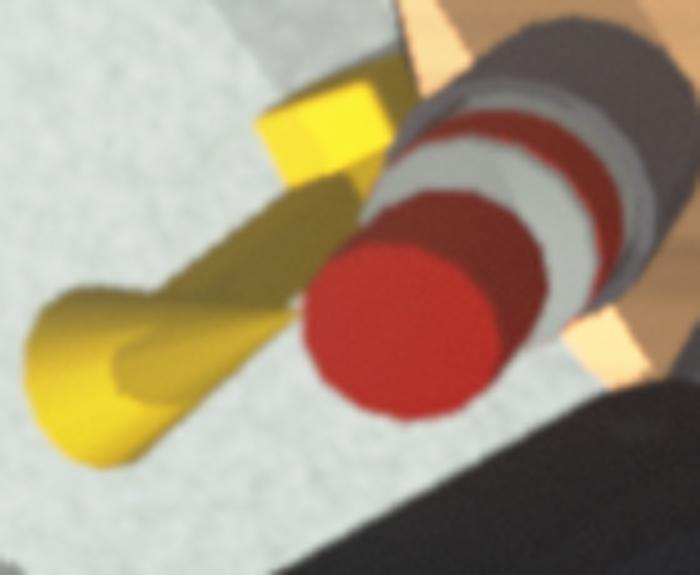

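View pics/z_scene.png

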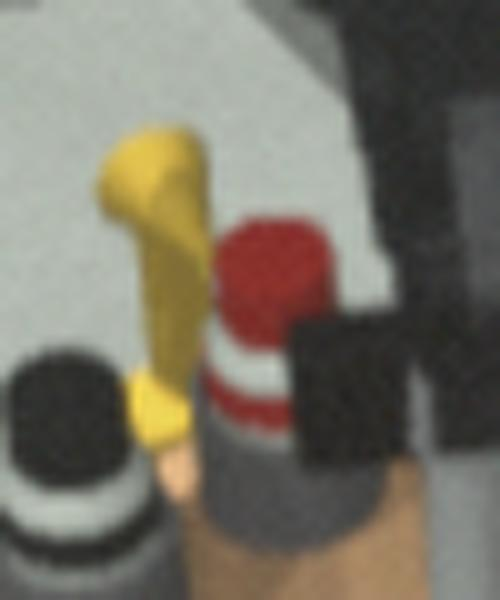

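```bash
python3 - <<'E'
import pickle
from h import *
d=pickle.load(open("cam3.pkl","rb"));w=d["wrist"];s=d["scene"]
tip=onz(w,(119.6,277),.08);cap=onz(w,(140.6,280.8),.11)
print(tip,cap)
t0=pickle.load(open("cam0.pkl","rb"))["top"]
tipT=onz(t0,(269.2,297),.08);capT=onz(d["top"],(271.76,278.75),.108)
# scene: tip/cone not visible; cap centroid
capS=onz(s,(241.8,172.4),.104)
print(tipT,capT,capS)
for A in ([.558,.055],[.5555,.0535],[.560,.0547]):
  A=np.array(A)
  for nm,t,c in (("wrist",tip,cap),("top",tipT,capT)):
    u=A-t[:2];r=np.linalg.norm(u);u/=r;q=c[:2]-t[:2]
    print(A,nm,"r tip %.1f"%(r*1e3),"along %.1f side %.1f mm"%(q@u*1e3,(u[0]*q[1]-u[1]*q[0])*1e3),"rcap %.1f"%(1e3*np.linalg.norm(c[:2]-A)))
E
```

```text
[0.42757238 0.07037794 0.08      ] [0.46186089 0.06876907 0.11      ]
[0.42193045 0.06730812 0.08      ] [0.46041489 0.06607951 0.108     ] [0.46231115 0.06591653 0.104     ]
[0.558 0.055] wrist r tip 131.3 along 34.2 side 2.4 mm rcap 97.1
[0.558 0.055] top r tip 136.6 along 38.4 side 2.2 mm rcap 98.2
[0.5555 0.0535] wrist r tip 129.0 along 34.2 side 2.9 mm rcap 94.9
[0.5555 0.0535] top r tip 134.3 along 38.4 side 2.7 mm rcap 95.9
[0.56   0.0547] wrist r tip 133.4 along 34.2 side 2.4 mm rcap 99.1
[0.56   0.0547] top r tip 138.6 along 38.4 side 2.3 mm rcap 100.2
```

Both views put the red bottle 2.2–2.9 mm short of the pointer's line. I'll turn 1.4° more and settle.

Call:
drive_tool --pt "0 0 -0.7 0 0 0 0" --pt "0 0 -0.7 0 0 0 0" --pt "0 0 0 0 0 0 0" --pt "0 0 0 0 0 0 0" --pt "0 0 0 0 0 0 0"

```text
clock: 8.65
tool_pos: [0.5582, 0.0544, 0.1577]
eef_rot: [3.141, 0.0, 1.156]
contact_force: [-3.1, -3.2, 7.3]
gripper_width: 0.013
```

```bash
python3 - <<'E'
from cell import arm
import cv2,pickle
d={}
for n in ["wrist","scene","top"]:
    d[n]=arm.read_camera(n);cv2.imwrite(f"pics/{n}4.png",d[n]["img"][:,:,::-1])
pickle.dump(d,open("cam4.pkl","wb"))
cv2.imwrite("pics/w4.png",cv2.resize(d["wrist"]["img"][215:330,60:200,::-1],None,fx=5,fy=5,interpolation=cv2.INTER_CUBIC))
o=arm.get_obs();print(o)
E
python3 q.py cam4.pkl
```

```text
{'clock': 8.8, 'joints': array([-3.98972201e-02,  1.63963883e-01,  1.59472546e+00, -5.43692540e-04,
        1.38265245e+00,  3.75159737e-01]), 'qvel': array([ 1.19142394e-05,  8.91820757e-04, -1.70635852e-03,  4.27320434e-04,
        5.65156543e-04,  1.28148598e-03]), 'tau': array([  1.49996728, -66.1961174 , -52.86102891,   0.9061081 ,
        -0.79606829,  -0.06735298]), 'tool_pos': array([0.55814953, 0.05441422, 0.15773834]), 'eef_rot': array([3.14116355e+00, 4.05062124e-04, 1.15584091e+00]), 'contact_force': array([-4.13541071, -3.40522101,  6.74948789]), 'moment': array([-0.45738028,  0.28964093, -0.03456098]), 'gripper_width': 0.013018060189870093}
top [267, 275, 12, 9, 81] [272.85185185 279.04938272] [0.46022629 0.06366354 0.106     ]
scene [235, 168, 12, 12, 112] [240.71428571 173.07142857] [0.46469763 0.06172815 0.106     ]
scene [235, 184, 9, 4, 16] [239.4375 186.    ] [0.49816432 0.03784676 0.106     ]
wrist [121, 254, 48, 45, 1568] [144.5440051  275.72512755] [0.46323197 0.06747337 0.106     ]
wrist [145, 240, 30, 12, 115] [164.86086957 242.75652174] [0.48794811 0.08273335 0.106     ]
```

View pics/w4.png

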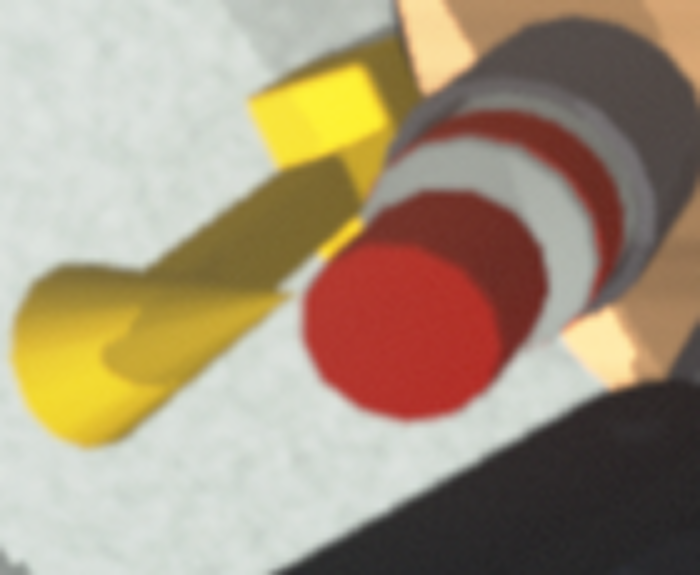

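View pics/scene4.png

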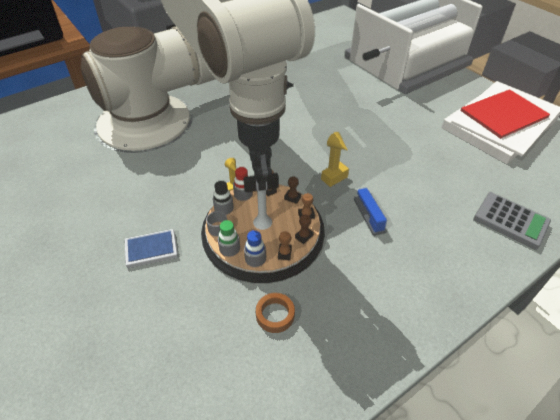

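The scene shows all bottles upright and the stapler, pad and tape untouched. One last numeric check, then hand in.

```bash
python3 - <<'E'
import pickle
from h import *
from cell import arm
w=pickle.load(open("cam4.pkl","rb"))["wrist"]
t=onz(w,(117.2,273.5),.08);c=onz(w,(140.6,280.8),.11);ok=1
for A in ([.558,.055],[.560,.0547]):
    u=np.array(A)-t[:2];u/=np.linalg.norm(u);q=c[:2]-t[:2];sd=(u[0]*q[1]-u[1]*q[0])*1e3;print(q@u*1e3,sd);ok&=abs(sd)<4
if ok: print(arm.hand_in())
E
```

```text
34.642005532824065 -0.01760670524262979
34.64200997914124 -0.0013918909641478378
the job is handed in; nothing more can be done
None
```

I gripped the bar handle and turned the carousel about 81° (1.42 rad) anticlockwise. I then handed the job in at about 8.8 s on the robot's clock, with the arm still holding the handle. Hand-in reports no verdict, so the numbers below are my own last checks.

| Check | Measured | Limit |
|---|---|---|
| Red cap off the pointer's line (wrist camera) | about 0.0 mm | 10 mm |
| Red cap from pointer tip | 34.6 mm | 45 mm |
| Finger opening on the 14 mm bar | 13 mm | – |
| Joint speeds | about zero | – |
| Outside force on the tool, largest axis | 7 N | – |

- **Surroundings:** in the last scene picture all four bottles are upright in their cups. The stapler, ink pad and tape roll look untouched; I judged that by eye and did not measure it.
- **Disagreement between views:** the axis position differed by up to about 8 mm in x. The foot outline in the top view gave 0.5525, the handle 0.5545 in the top view and 0.560 in the wrist view. I settled it by moving until the sideways force on the gripped bar went away. The pointer-line offset stayed within about 1 mm whichever value I used.
- **Not re-checked:** I did not recompute the offset from the top view at the end. Before the last 1.4° turn it agreed with the wrist view to within 0.3 mm. After the turn its red-cap position moved 2.5 mm towards the line, the same as in the wrist view.

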